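# Shut off the bench sander and rebuild its drum

### The arm

A 6-joint arm with a two-finger parallel gripper is mounted at the origin on the work surface. World frame = base frame: x ahead of the robot, y to its left, z up, the work surface at z = 0. Lengths are in m, angles in degrees, forces in N, time in s.
With the tool pointing down it reaches from about 0.4 to 0.825 m from the base axis. Payload 7 kg.
Tool frame: the origin (TCP) lies on the centre line of the jaws, within the pads' length; the fingertips stand 22 mm ahead of it and the grasp point (between the pads) lies 3 mm ahead of it (ctrl.finger_overhang is the distance from the TCP to the fingertips, in m); z points along the fingers, y is the line along which they close (so a half turn about z gives the same grasp; the last joint's range is limited). The gripper opens to 88 mm and grips with 3 to 60 N. Pads are 19 mm wide; open, the fingers measure 130 mm over their backs; the gripper's body (78 mm by 193 mm) begins 47 mm behind the grasp point.
Start: joints at [-58.035, 20.546, 0.682, 0, -70.136, -16.507], TCP at [0.18, -0.651, 0.249] pointing down, gripper open.
Joint ranges: [-176.03, 176.03], [-82.01, 121.73], [-58.28, 71.71], [-173.87, 95.51], [-174.79, -0.11], [-173.66, 173.66]. Speed limits (degrees/s): [136.94, 136.94, 172.46, 180, 180, 180].

### API

Orientations are given as [roll, pitch, yaw] about the fixed x, y, z axes, in that order (R = Rz(yaw) Ry(pitch) Rx(roll)).
In Python, from plant import ctrl gives the robot as it stands. The module is installed in compiled form; this text tells all that it offers.
- The arm moves only by the shell command python3 -m creep 'ROWS'. ROWS is JSON, a list of rows, each an object with "grip": the closure, from 0 (fully open) to 1 (shut); "delta_pos": the shift along the tool's x, y, z scaled (see below), a list of three; "rotation": the turn, a rotation vector about the tool's x, y, z scaled (see below), a list of three. A call has 1 to 5 rows; each row is the pose to reach, as a shift and turn from the pose commanded when the call began, along the tool's axes at that moment; what a row does not reach only later rows make up. The controller multiplies each number of a shift by 10 cm and each number of a turn by pi/2 rad. A row lasts 1/10 s, in which the tool goes at most 50 mm and 8.59 degrees, less where a joint would pass 70% of its speed; a pose out of reach is approached as far as the arm can. A call with a number of a shift or a turn outside -1 to 1 is refused whole. A call with a gripper value outside its range is refused whole. The fingers move at their own pace and stop on an object; the grip force is fixed at half the most. Time passes only in rows, so rows that repeat a pose let the fingers close. It gives the time, the measured TCP pose, the force, the opening and the grip force at its end, in the units of the state.
- ctrl.get_obs(): the state, without advancing time (a new reading comes with each control period).
- ctrl.snapshot(name): name is "scene" or "top"; returns a dict with "color" (420x560x3 uint8, red, green, blue), "intrinsics" (3x3 intrinsics, pixels), "distortion" ([k1, k2, p1, p2, k3] as OpenCV has them; the pictures are not rectified), "R" (3x3) and "t" (3): a world point X has camera coordinates R X + t. Camera axes: x right, y down, z forward; pixel columns grow to the right and rows downward; lengths in m; the calibration is good to about 2 mm. A picture is of the moment at which its call begins. There is no depth.
- ctrl.close_job(): hands the job in; it is judged then, once.
The state is a dict: "clock": time; "joint_pos": joint angles; "qvel": joint speeds; "tau": joint torques, N m; "tool_pos": TCP position; "orientation": TCP orientation; "force": force on the tool from outside, world axes, zero at the start; "moment": the same for the moment, N m; "opening": finger opening in m; "gripper_force": force on a finger pad.
Only numpy, scipy, OpenCV 4.12 (cv2) and the standard library are available. Lean on these libraries where they do the work, as an engineer would, in place of code of your own. Each camera call takes 0.05 s, during which the arm holds its last target. There are 200 camera calls.

### The job

Make the bench sander safe and rebuild its drum: turn the speed dial fully anticlockwise to off, only then pull the isolator plug out of its socket and put it in the black parts tray. Then slide all the brown drum segments that lie on the bench onto the upright shaft, and last of all the flanged collar on top, each resting down on the one below; leave everything else on the bench where it is.

Things in the scene. Friction and masses are not known exactly. Their poses are not given: they have to be found in the camera images.
- spindle: Spindle mount of the bench sander: dark square steel plate 130 x 130 x 14 mm fixed to the bench, with a bright upright steel shaft of 20 mm diameter, 120 mm long, in its middle. Origin: centre of the plate's underside, on the shaft axis; z up. The upper 8 mm of the shaft taper to 10 mm diameter.
- shaft_foot (a point): Where the shaft leaves the plate: on the shaft axis at the plate's upper face, 14 mm above the bench.
- shaft_top (a point): Tip of the shaft, on its axis, 134 mm above the bench.
- speed_box: Grey speed control box 120 (x) x 130 (y) x 55 mm high, fixed to the bench, with the speed dial in the middle of its top. Origin: centre of its underside.
- dial_grip (a point): Point on the dial's vertical axis at the height to grip it. 92 mm above the bench. The dial: a round skirt 60 mm across with an upright grip bar over it, 57 mm long, 14 mm thick, its top 7 mm above this point, the skirt 23 mm below it; white mark on the bar's end that faces the box's -x at joint value 0. The point turns with the dial: x along the bar, z up.
- dial (a joint): Angle of the speed dial, rad: 0 = off, at the anticlockwise end stop (seen from above); grows clockwise to 2.6 at full speed. At 0 the grip bar lies along the control box's x axis; at q it is turned q clockwise from that. Light friction (0.04 N m); stays where it is left; rigid stop at each end.
- socket_mouth (a point): Centre of the upper face of the isolator socket, a grey plastic block 90 (x) x 100 (y) mm, 60 mm high, fixed to the bench, with a square well 29 x 29 mm, 48 mm deep, open at the top. Sprung rollers inside hold the plug's stem: it comes straight up with a pull of about 10 to 15 N, mostly in the first 10 mm, and is clear when raised 40 mm.
- plug: Cableless isolator plug, 0.12 kg, standing in the socket at the start. Origin on its axis at the underside of its black flange (60 x 44 x 8 mm, resting on the socket when seated); z up. Above the flange (to z = 53 mm) a flat upright grip 52 mm wide (x), 20 mm thick (y): take it across y. Below, a brass stem 26 x 26 mm, 40 mm long (so 93 mm tall overall).
- tray: Black parts tray, open on top, 160 (x) x 110 (y) x 35 mm high, walls and floor about 4 mm, fixed to the bench. Origin: centre of its underside.
- sleeve1: Sanding-drum segment: flat cork-brown ring, 60 mm outside, 25 mm bore, 22 mm high, 60 g; lies flat on the bench. Two to four of the segments are present (absent ones read None from the start). Origin: centre of its underside, z up. All segments are alike, and slide freely down the shaft once threaded and let go.
- sleeve2: Sanding-drum segment: flat cork-brown ring, 60 mm outside, 25 mm bore, 22 mm high, 60 g; lies flat on the bench. Two to four of the segments are present (absent ones read None from the start). Origin: centre of its underside, z up. All segments are alike, and slide freely down the shaft once threaded and let go.
- sleeve3: Sanding-drum segment: flat cork-brown ring, 60 mm outside, 25 mm bore, 22 mm high, 60 g; lies flat on the bench. Two to four of the segments are present (absent ones read None from the start). Origin: centre of its underside, z up. All segments are alike, and slide freely down the shaft once threaded and let go.
- sleeve4: Sanding-drum segment: flat cork-brown ring, 60 mm outside, 25 mm bore, 22 mm high, 60 g; lies flat on the bench. Two to four of the segments are present (absent ones read None from the start). Origin: centre of its underside, z up. All segments are alike, and slide freely down the shaft once threaded and let go.
- collar: Flanged aluminium end collar, 28 mm high, 0.1 kg: below, a flange 64 mm across and 6 mm high; above, a hub of 40 mm diameter and 22 mm height to take it by; 25 mm bore right through. Lies flat, flange down. Origin: centre of its underside, z up. Slides freely down the shaft.
- tape: Roll of paper tape lying flat, 104 mm outside, 76 mm bore, 45 mm high. Bystander; origin at the centre of its underside.
- offcut: Light wooden offcut 140 x 45 x 30 mm. Bystander; origin at the centre of its underside.
- screwdriver: Screwdriver lying on the bench, about 200 mm long. Bystander.
- hammer: Hammer lying on the bench at the robot's right. Bystander.
Not all that is in view belongs to the job. What is shaped like the sleeve4 but blue or red is not meant.

How it is judged (in metres and radians):
On the way, in this order (a step that is already met when the one before it is completed fails the run):
1. the dial is turned off, to its anticlockwise end stop (value of joint dial below 0.1 rad), for 0.2 s.
2. after that, the plug is pulled clear of the socket (z of plug in the frame of socket_mouth above 0.042 m), for 0.1 s.
3. the plug lies in the tray (x of plug in the frame of tray between -0.076 and 0.076 m and y of plug in the frame of tray between -0.051 and 0.051 m and height (world z) of plug below 0.075 m), for 0.2 s.
4. all the segments are on the shaft (horizontal distance between each of sleeve1, sleeve2, sleeve3, sleeve4 and shaft_foot below 0.007 m and z of each of sleeve1, sleeve2, sleeve3, sleeve4 in the frame of shaft_foot below 0.074 m), for 0.2 s.
5. the collar is on the shaft, above the segments (horizontal distance between collar and shaft_foot below 0.007 m and z of collar in the frame of shaft_foot below 0.096 m), for 0.2 s.
At the end, for the whole second after the job is handed in: Dial within 0.1 rad of off; plug inside the tray, origin under 75 mm high; every present segment on the shaft, within 7 mm of its axis, underside at most 74 mm above the plate; collar put on after them, underside at most 96 mm above the plate; all released and at rest (all of step 3 and all of step 4 and all of step 5 and value of joint dial below 0.1 rad and linear speed of each of plug, collar, sleeve1, sleeve2, sleeve3, sleeve4 below 0.02 m/s); the robot touches nothing.
It fails at once if a segment or the collar is put on the shaft while the plug is still in its socket (distance between plug and socket_mouth below 0.03 m and ((horizontal distance between sleeve1 and shaft_foot below 0.007 m and z of sleeve1 in the frame of shaft_foot below 0.115 m) or (horizontal distance between sleeve2 and shaft_foot below 0.007 m and z of sleeve2 in the frame of shaft_foot below 0.115 m) or (horizontal distance between sleeve3 and shaft_foot below 0.007 m and z of sleeve3 in the frame of shaft_foot below 0.115 m) or (horizontal distance between sleeve4 and shaft_foot below 0.007 m and z of sleeve4 in the frame of shaft_foot below 0.115 m) or (horizontal distance between collar and shaft_foot below 0.007 m and z of collar in the frame of shaft_foot below 0.115 m))).
It fails at once if a bystander (tape, offcut, screwdriver, hammer) is moved more than 6 cm (distance of any of tape, offcut, screwdriver, hammer from where it was at the start of the episode above 0.06 m).
Of sleeve1, sleeve2, sleeve3, sleeve4 only 2 to 4 are there at a start; the rules pass over those that are not, and their reading is None.
At some moment in a run one of sleeve1, sleeve2, sleeve3, sleeve4, collar may be knocked a few centimetres aside while the robot is not near it.
Once in a run the grip may slacken for a moment while it holds something.
It also fails if it takes over 210 s, if anything falls off the work surface, if the arm or the gripper's body presses on something with over 40 N, if the wrist force passes 120 N, or if a joint passes its speed limit or range.

## Working session

There is one attempt and no reset: what is moved stays moved. The work goes in short steps, Python scripts to look and compute and a shell command to move; the robot and the scene stay as the last step left them, time stands still between calls to the robot, and variables do not carry over. Pictures are saved under pics/ and viewed, at most 16 in all, crops included, and the job is handed in when it is done.

```bash
mkdir -p pics; cat > h.py <<'E'
import numpy as np, cv2
from scipy.spatial.transform import Rotation as Rn
from plant import ctrl
def snap(n):
    return ctrl.snapshot(n)
def ray(s,px):
    u=cv2.undistortPoints(np.array([[px]],float),np.array(s["intrinsics"]),np.array(s["distortion"]))[0,0]
    R=np.array(s["R"]);t=np.array(s["t"])
    return -R.T@t, R.T@np.array([u[0],u[1],1.])
def onz(s,px,z):
    o,d=ray(s,px); return o+d*(z-o[2])/d[2]
def proj(s,X):
    p,_=cv2.projectPoints(np.array(X,float).reshape(-1,1,3),cv2.Rodrigues(np.array(s["R"]))[0],np.array(s["t"]),np.array(s["intrinsics"]),np.array(s["distortion"]))
    return p[:,0]
def save(s,name,crop=None,k=1):
    im=s["color"]
    if crop: a,b,c,d=crop; im=im[b:d,a:c]
    im=cv2.resize(im,None,fx=k,fy=k,interpolation=cv2.INTER_CUBIC)
    cv2.imwrite("pics/"+name,im[:,:,::-1])
def to(target):
    "shift in tool axes, move units, from present measured pose"
    o=ctrl.get_obs(); R=Rn.from_euler("xyz",o["orientation"],degrees=True).as_matrix()
    return np.round(R.T@(np.array(target)-o["tool_pos"])/0.1,3)
E
python3 - <<'E'
from h import *
for n in("scene","top"):
    s=snap(n); save(s,n+"1.png"); print(n,np.round(-np.array(s["R"]).T@s["t"],3), np.round(s["R"],2).tolist(), np.array(s["intrinsics"]).round().tolist())
o=ctrl.get_obs();print(o,ctrl.finger_overhang)
E
```

```text
scene [1.152 0.199 0.878] [[-0.35, 0.94, 0.0], [0.67, 0.25, -0.69], [-0.65, -0.24, -0.72]] [[411.0, 0.0, 273.0], [0.0, 411.0, 208.0], [0.0, 0.0, 1.0]]
top [ 0.284 -0.051  1.435] [[0.01, -1.0, -0.01], [-0.99, -0.01, -0.13], [0.13, 0.01, -0.99]] [[451.0, 0.0, 279.0], [0.0, 451.0, 210.0], [0.0, 0.0, 1.0]]
{'clock': 0.1, 'joint_pos': array([-5.80352299e+01,  2.05893122e+01,  6.42237185e-01, -1.41637617e-02,
       -7.01358476e+01, -1.65054078e+01]), 'qvel': array([-0.00791498, -0.0812347 ,  0.18416951, -0.01804246, -0.02159523,
        0.02517066]), 'tau': array([-2.90150410e-04, -5.84164095e+01,  2.93753690e+01,  7.01548934e+00,
        1.01724706e-02, -7.21189576e-05]), 'tool_pos': array([ 0.17977675, -0.6502391 ,  0.24772964]), 'orientation': array([ 1.79916711e+02, -1.07935234e-02, -1.64545452e+02]), 'force': array([-0.05883678,  0.08670648, -0.37837223]), 'moment': array([0.00971579, 0.0268042 , 0.01148181]), 'gripper_force': 0.0, 'opening': 0.08749764017739048} 0.022
```

View pics/scene1.png

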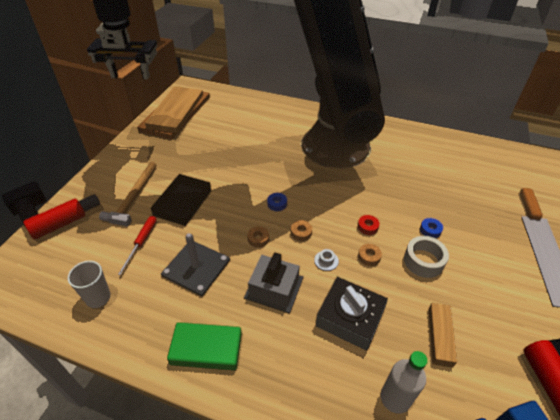

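View pics/top1.png

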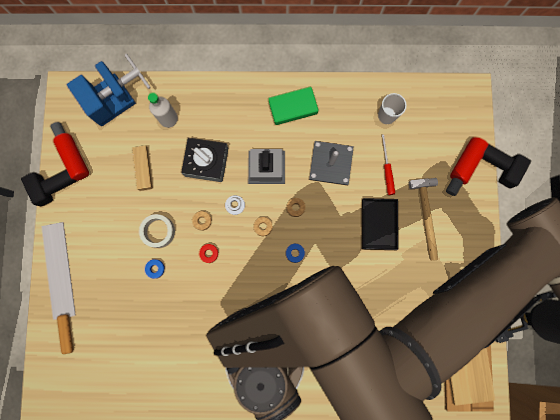

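The top view shows three brown rings at about (202,220), (263,226) and (296,207). Blue rings are at (155,268) and (295,253), a red one at (208,253), and the white-ish collar at (235,205). The other parts in the top view are the dial at (203,157), plug at (266,160), shaft plate at (332,162) and tray at (380,223). I'll confirm the rings and the dial in an enlarged crop.

```bash
python3 - <<'E'
from h import *
s=snap("top"); save(s,"top2.png",(140,125,410,285),2.9)
c=snap("scene"); save(c,"scene2.png",(150,180,420,370),2.9)
E
```

```text
(no output)
```

View pics/top2.png

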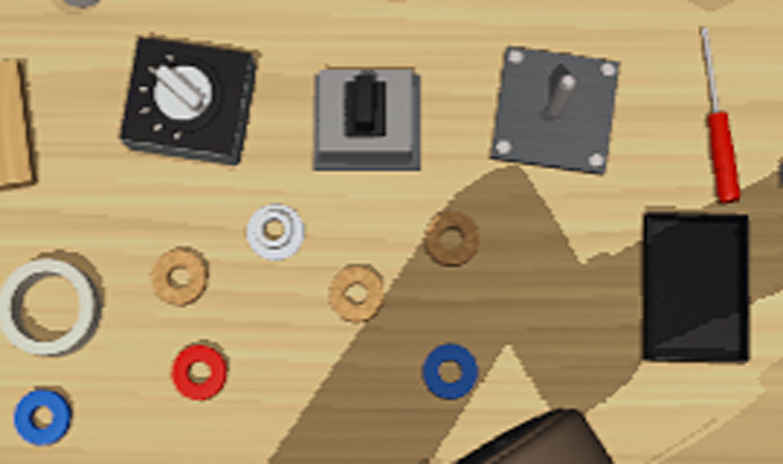

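View pics/scene2.png

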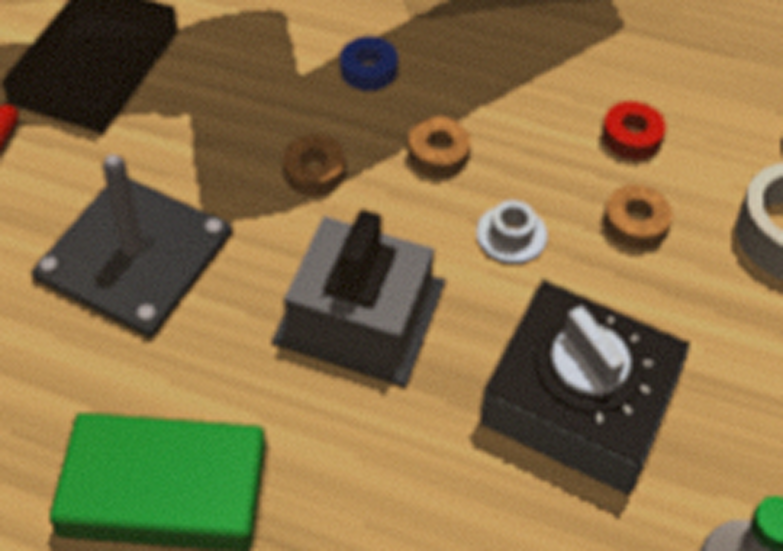

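Three brown rings, and only these, match the segments; the red one and the two blue ones are decoys. The dial pointer points up-left in the top view. The tick arc starts at the bottom, which is the box's -x side, so q is about 2.1 rad. Next I measure everything.

```bash
cat > meas.py <<'E'
from h import *
def blob(s,seed,h,ch="a",r=16):
    "sub-pixel centre of filled outer contour near seed (Otsu on Lab/HSV channel)"
    x0,y0=[int(v)-r for v in seed]; p=s["color"][y0:y0+2*r,x0:x0+2*r]
    p=cv2.resize(p,None,fx=4,fy=4,interpolation=cv2.INTER_CUBIC)
    lab=cv2.cvtColor(p,cv2.COLOR_RGB2LAB);hsv=cv2.cvtColor(p,cv2.COLOR_RGB2HSV)
    g={"a":lab[...,1],"S":255-hsv[...,1],"s":hsv[...,1],"L":255-lab[...,0],"l":lab[...,0]}[ch]
    _,m=cv2.threshold(g,0,255,cv2.THRESH_OTSU)
    cs,_=cv2.findContours(m,cv2.RETR_EXTERNAL,cv2.CHAIN_APPROX_NONE)
    c=min([c for c in cs if cv2.contourArea(c)>500],key=lambda c:abs(cv2.pointPolygonTest(c,(4.*r,4.*r),True)) if cv2.pointPolygonTest(c,(4.*r,4.*r),True)<0 else -cv2.contourArea(c))
    c=cv2.convexHull(c)
    M=cv2.moments(c); u=(M["m10"]/M["m00"]+.5)/4-.5+x0; v=(M["m01"]/M["m00"]+.5)/4-.5+y0
    (_,_),(w,hh),_=cv2.minAreaRect(c)
    return (u,v),(round(w/4,1),round(hh/4,1)),onz(s,(u,v),h)[:2].round(4)
def tri(s1,p1,s2,p2):
    o1,d1=ray(s1,p1);o2,d2=ray(s2,p2)
    a=np.linalg.lstsq(np.c_[d1,-d2],o2-o1,rcond=None)[0]
    return (o1+a[0]*d1+o2+a[1]*d2)/2, np.linalg.norm(o1+a[0]*d1-o2-a[1]*d2)
E
python3 - <<'E'
from meas import *
t=snap("top");c=snap("scene")
for n,p,q,h,ch in[("A",(202,220),(370,254),.011,"as"),("B",(263,226),(302,230),.011,"as"),("C",(296,207),(258,236),.011,"as"),("collar",(235,205),(326,259),.008,"S")]:
  for k in ch:
    for s,x in((t,p),(c,q)):
        print(n,k,*[np.round(v,3) for v in blob(s,x,h,k)], "expect px",round(.06*411/np.linalg.norm(onz(s,x,h)-ray(s,x)[0]),1))
# crop scale: top2 (140,125)/2.9 ; scene2 (150,180)/2.9
T=lambda x,y:(140+x/2.9-.3,125+y/2.9-.3); S=lambda x,y:(150+x/2.9-.3,180+y/2.9-.3)
print("shaft tip",tri(t,T(568,82),c,S(114,159)))
print("plate corners",[onz(t,T(*p),.014)[:2].round(3).tolist() for p in((508,46),(620,61),(606,174),(490,159))])
print("box corners",[onz(t,T(*p),.055)[:2].round(3).tolist() for p in((138,37),(258,52),(240,164),(121,142))])
print("box scene",[onz(c,S(*p),.055)[:2].round(3).tolist() for p in((545,283),(689,343),(634,490),(485,395))])
print("socket",[onz(t,T(*p),.06)[:2].round(3).tolist() for p in((319,68),(413,68),(413,152),(320,152))])
print("socket scene",[onz(c,S(*p),.06)[:2].round(3).tolist() for p in((325,218),(434,250),(408,333),(290,292))])
print("tray",[onz(t,T(*p),.035)[:2].round(3).tolist() for p in((644,213),(748,213),(748,361),(642,360))])
print("plug top",onz(t,T(367,87),.113),onz(t,T(367,75),.113))
print("dial skirt",onz(t,T(183,93),.069),"scene",onz(c,S(591,359),.069))
E
```

```text
A a [201.437 220.118] [19.4 19.8] [0.441 0.205] expect px 16.9
A a [369.976 252.308] [23.  17.7] [0.432 0.206] expect px 22.0
A s [201.75  219.968] [20.  19.8] [0.442 0.204] expect px 16.9
A s [369.323 254.444] [23.5 22.2] [0.439 0.205] expect px 22.0
B a [262.682 225.996] [19.1 19.1] [0.424 0.01 ] expect px 17.2
B a [301.276 228.075] [21.5 16.8] [0.414 0.009] expect px 21.5
B s [266.793 228.491] [25.5 25.5] [ 0.416 -0.004] expect px 17.2
B s [300.794 229.959] [21.8 21.5] [0.421 0.009] expect px 21.5
C a [295.527 206.721] [18.5 18.8] [ 0.487 -0.094] expect px 17.1
C a [257.806 234.846] [17.9 21.3] [ 0.479 -0.096] expect px 21.8
C s [295.493 206.886] [19.  18.8] [ 0.486 -0.094] expect px 17.1
C s [257.699 236.106] [21.8 22.8] [ 0.484 -0.095] expect px 21.8
collar S [234.53  204.617] [19.5 19.8] [0.492 0.101] expect px 17.0
collar S [326.088 259.743] [23.2 22.2] [0.494 0.102] expect px 22.5
shaft tip (array([ 0.63094693, -0.20798074,  0.13394842]), np.float64(0.001593605647039005))
plate corners [[0.704, -0.156], [0.688, -0.282], [0.559, -0.264], [0.575, -0.136]]
box corners [[0.699, 0.251], [0.683, 0.119], [0.559, 0.135], [0.582, 0.265]]
box scene [[0.57, 0.147], [0.586, 0.269], [0.722, 0.252], [0.686, 0.13]]
socket [[0.665, 0.052], [0.665, -0.05], [0.573, -0.051], [0.572, 0.049]]
socket scene [[0.574, -0.046], [0.574, 0.052], [0.658, 0.058], [0.655, -0.045]]
tray [[0.512, -0.302], [0.513, -0.415], [0.353, -0.411], [0.353, -0.297]]
plug top [ 0.62997383 -0.00249126  0.113     ] [ 0.64278888 -0.00232725  0.113     ]
dial skirt [0.63348593 0.19676978 0.069     ] scene [0.63586897 0.19895134 0.069     ]
```

```bash
python3 - <<'E'
from h import *
t=snap("top");c=snap("scene")
a=cv2.resize(t["color"][130:190,175:355],None,fx=4.4,fy=4.4,interpolation=cv2.INTER_CUBIC)
b=cv2.resize(c["color"][245:345,240:390],None,fx=3.3,fy=3.3,interpolation=cv2.INTER_CUBIC)
cv2.imwrite("pics/dp.png",np.vstack([a,np.pad(b,((0,0),(0,a.shape[1]-b.shape[1]),(0,0)))])[:598,:,::-1])
E
```

```text
(no output)
```

View pics/dp.png

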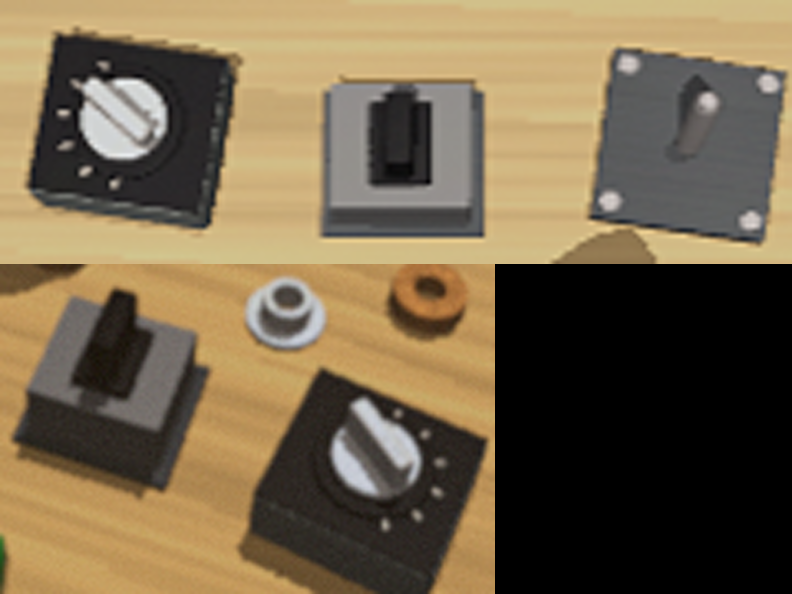

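```bash
cat >> h.py <<'E'
def plan(x,y,z,yaw=None):
    "calls of equal tool-axis shift (units of 10 cm), then turn about tool z (units of 90 deg)"
    o=ctrl.get_obs(); d=to((x,y,z)); n=int(np.ceil(np.abs(d).max()/1)) or 1
    w=None if yaw is None else round(-((yaw-o["orientation"][2]+180)%360-180)/90,3)
    print("at",o["tool_pos"].round(4),"rpy",o["orientation"].round(1),"j6",o["joint_pos"][5].round(1),"F",o["force"].round(1),"open",o["opening"].round(4),"t",round(o["clock"],1))
    print(n,"calls of",(d/n).round(3),"rows each",int(np.ceil(np.linalg.norm(d/n)*2)),"turn z",w)
E
python3 -c "
from h import *
plan(.635,.197,.25,-124.4)"
```

```text
Traceback (most recent call last):
  File "h.py", line 28, in plan
    print("at",o["tool_pos"].round(4),"rpy",o["orientation"].round(1),"j6",o["joint_pos"][5].round(1),"F",o["force"].round(1),"open",o["opening"].round(4),"t",round(o["clock"],1))
                                                                                                                                     ^^^^^^^^^^^^^^^^^^
AttributeError: 'float' object has no attribute 'round'
```

```bash
sed -i 's/o\["opening"\].round(4)/round(o["opening"],4)/' h.py
python3 -c "
from h import *
plan(.635,.197,.25,-124.4)"
```

```text
at [ 0.1799 -0.6505  0.2484] rpy [ 180.    -0.  -164.5] j6 -16.5 F [-0.   0.5  0.3] open 0.0874 t 0.4
7 calls of [-0.949  0.994 -0.002] rows each 3 turn z -0.446
```

```bash
python3 -m creep '[{"grip":0,"delta_pos":[-0.95,0.99,0],"rotation":[0,0,0]},{"grip":0,"delta_pos":[-0.95,0.99,0],"rotation":[0,0,0]},{"grip":0,"delta_pos":[-0.95,0.99,0],"rotation":[0,0,0]}]'
python3 -m creep '[{"grip":0,"delta_pos":[-0.95,0.99,0],"rotation":[0,0,0]},{"grip":0,"delta_pos":[-0.95,0.99,0],"rotation":[0,0,0]},{"grip":0,"delta_pos":[-0.95,0.99,0],"rotation":[0,0,0]}]'
python3 -m creep '[{"grip":0,"delta_pos":[-0.95,0.99,0],"rotation":[0,0,0]},{"grip":0,"delta_pos":[-0.95,0.99,0],"rotation":[0,0,0]},{"grip":0,"delta_pos":[-0.95,0.99,0],"rotation":[0,0,0]}]'
python3 -c "
from h import *
plan(.635,.197,.25,-124.4)"
```

```text
clock: 0.7
tool_pos: [0.2456, -0.5279, 0.2484]
orientation: [180.0, 0.0, -164.6]
force: [0.9, -0.5, 0.2]
opening: 0.0875
gripper_force: 0.0
clock: 1.0
tool_pos: [0.3109, -0.4069, 0.2489]
orientation: [-180.0, 0.0, -164.5]
force: [0.9, 0.4, 0.5]
opening: 0.0875
gripper_force: 0.0
clock: 1.3
tool_pos: [0.3762, -0.2862, 0.249]
orientation: [-180.0, 0.1, -164.5]
force: [0.1, -0.4, 0.7]
opening: 0.0876
gripper_force: 0.0
at [ 0.3762 -0.2862  0.249 ] rpy [-1.800e+02  1.000e-01 -1.645e+02] j6 -61.2 F [ 0.1 -0.4  0.7] open 0.0876 t 1.3
4 calls of [-0.946  0.991 -0.002] rows each 3 turn z -0.446
```

```bash
python3 -m creep '[{"grip":0,"delta_pos":[-0.95,0.99,0],"rotation":[0,0,0]},{"grip":0,"delta_pos":[-0.95,0.99,0],"rotation":[0,0,0]},{"grip":0,"delta_pos":[-0.95,0.99,0],"rotation":[0,0,0]}]' >/dev/null
python3 -m creep '[{"grip":0,"delta_pos":[-0.95,0.99,0],"rotation":[0,0,0]},{"grip":0,"delta_pos":[-0.95,0.99,0],"rotation":[0,0,0]},{"grip":0,"delta_pos":[-0.95,0.99,0],"rotation":[0,0,0]}]' >/dev/null
python3 -m creep '[{"grip":0,"delta_pos":[-0.95,0.99,0],"rotation":[0,0,0]},{"grip":0,"delta_pos":[-0.95,0.99,0],"rotation":[0,0,0]},{"grip":0,"delta_pos":[-0.95,0.99,0],"rotation":[0,0,0]}]' >/dev/null
python3 -m creep '[{"grip":0,"delta_pos":[-0.94,0.99,0],"rotation":[0,0,-0.446]},{"grip":0,"delta_pos":[-0.94,0.99,0],"rotation":[0,0,-0.446]},{"grip":0,"delta_pos":[-0.94,0.99,0],"rotation":[0,0,-0.446]},{"grip":0,"delta_pos":[-0.94,0.99,0],"rotation":[0,0,-0.446]},{"grip":0,"delta_pos":[-0.94,0.99,0],"rotation":[0,0,-0.446]}]' >/dev/null
python3 -m creep '[{"grip":0,"delta_pos":[0,0,0],"rotation":[0,0,0]}]' >/dev/null
python3 -c "
from h import *
plan(.635,.197,.097,-124.4)"
```

```text
at [0.6352 0.1947 0.2482] rpy [ 180.    -0.  -124.3] j6 -68.1 F [-0.9  0.5 -0.2] open 0.0877 t 2.8
2 calls of [-0.01   0.007  0.756] rows each 2 turn z 0.001
```

```bash
python3 -m creep '[{"grip":0,"delta_pos":[-0.02,0.014,0.756],"rotation":[0,0,0]},{"grip":0,"delta_pos":[-0.02,0.014,0.756],"rotation":[0,0,0]}]' >/dev/null
python3 -m creep '[{"grip":0,"delta_pos":[0,0,0.25],"rotation":[0,0,0]},{"grip":0,"delta_pos":[0,0,0.5],"rotation":[0,0,0]},{"grip":0,"delta_pos":[0,0,0.75],"rotation":[0,0,0]},{"grip":0,"delta_pos":[0,0,0.75],"rotation":[0,0,0]}]'
python3 -m creep '[{"grip":1,"delta_pos":[0,0,0],"rotation":[0,0,0]},{"grip":1,"delta_pos":[0,0,0],"rotation":[0,0,0]},{"grip":1,"delta_pos":[0,0,0],"rotation":[0,0,0]},{"grip":1,"delta_pos":[0,0,0],"rotation":[0,0,0]},{"grip":1,"delta_pos":[0,0,0],"rotation":[0,0,0]}]'
```

```text
clock: 3.4
tool_pos: [0.633, 0.1954, 0.0945]
orientation: [179.8, -0.3, -124.6]
force: [-0.3, -0.1, -0.9]
opening: 0.0874
gripper_force: 0.0
clock: 3.9
tool_pos: [0.6354, 0.1969, 0.0988]
orientation: [-180.0, 0.1, -124.4]
force: [-0.5, 0.3, 0.0]
opening: 0.0535
gripper_force: 0.0
```

```bash
python3 -m creep '[{"grip":1,"delta_pos":[0,0,0],"rotation":[0,0,0]},{"grip":1,"delta_pos":[0,0,0],"rotation":[0,0,0]},{"grip":1,"delta_pos":[0,0,0],"rotation":[0,0,0]},{"grip":1,"delta_pos":[0,0,0],"rotation":[0,0,0]},{"grip":1,"delta_pos":[0,0,0],"rotation":[0,0,0]}]'
python3 -m creep '[{"grip":1,"delta_pos":[0,0,0],"rotation":[0,0,0]},{"grip":1,"delta_pos":[0,0,0],"rotation":[0,0,0]},{"grip":1,"delta_pos":[0,0,0],"rotation":[0,0,0]}]'
```

```text
clock: 4.4
tool_pos: [0.6341, 0.1968, 0.0977]
orientation: [179.9, -0.1, -124.4]
force: [-2.0, 3.3, 4.9]
opening: 0.0138
gripper_force: 29.9
clock: 4.7
tool_pos: [0.6342, 0.1968, 0.0978]
orientation: [179.9, -0.1, -124.4]
force: [-5.1, 1.9, 2.1]
opening: 0.014
gripper_force: 29.9
```

```bash
for i in 1 2 3; do python3 -m creep '[{"grip":1,"delta_pos":[0,0,0],"rotation":[0,0,-0.08]},{"grip":1,"delta_pos":[0,0,0],"rotation":[0,0,-0.16]},{"grip":1,"delta_pos":[0,0,0],"rotation":[0,0,-0.24]},{"grip":1,"delta_pos":[0,0,0],"rotation":[0,0,-0.32]},{"grip":1,"delta_pos":[0,0,0],"rotation":[0,0,-0.4]}]' | grep -E "orie|force|tool"; done; python3 -c "
from h import *
plan(.635,.197,.097,-7.3);print(ctrl.get_obs()['moment'])"
```

```text
tool_pos: [0.6351, 0.1966, 0.0978]
orientation: [180.0, -0.0, -88.1]
force: [0.2, -1.5, -1.2]
gripper_force: 3.0
tool_pos: [0.636, 0.1969, 0.0978]
orientation: [-179.9, -0.0, -52.1]
force: [3.7, 0.5, -2.9]
gripper_force: 30.0
tool_pos: [0.6366, 0.1976, 0.0978]
orientation: [-179.9, -0.1, -16.1]
force: [5.1, 3.2, -4.9]
gripper_force: 30.0
at [0.6366 0.1976 0.0978] rpy [-1.799e+02 -1.000e-01 -1.610e+01] j6 39.9 F [ 5.1  3.2 -4.9] open 0.0138 t 6.2
1 calls of [-0.013  0.011  0.008] rows each 1 turn z -0.098
[ 0.9933959  -1.40489142 -0.04853823]
```

```bash
for i in 1 2 3 4; do python3 -m creep '[{"grip":1,"delta_pos":[0,0,0],"rotation":[0,0,-0.035]},{"grip":1,"delta_pos":[0,0,0],"rotation":[0,0,-0.035]}]' >/dev/null; python3 -c "
from h import *
o=ctrl.get_obs();print(o['orientation'][2].round(2),o['moment'].round(3),o['force'].round(1))"; done
```

```text
-13.12 [ 0.896 -1.412  0.029] [ 4.2  3.4 -4.1]
-9.98 [ 1.037e+00 -1.398e+00 -1.000e-03] [ 5.2  2.1 -4.5]
-6.88 [ 1.135 -1.448 -0.463] [ 5.3  3.  -5.4]
-3.78 [ 1.184 -1.309 -0.877] [ 3.8  4.2 -4.1]
```

The moment builds up from yaw -8°, which is the end stop and matches the box yaw. I release and lift.

```bash
python3 -m creep '[{"grip":0,"delta_pos":[0,0,0],"rotation":[0,0,0.03]},{"grip":0,"delta_pos":[0,0,0],"rotation":[0,0,0.03]},{"grip":0,"delta_pos":[0,0,0],"rotation":[0,0,0.03]},{"grip":0,"delta_pos":[0,0,0],"rotation":[0,0,0.03]},{"grip":0,"delta_pos":[0,0,0],"rotation":[0,0,0.03]}]' >/dev/null
python3 -m creep '[{"grip":0,"delta_pos":[0,0,0],"rotation":[0,0,0]},{"grip":0,"delta_pos":[0,0,0],"rotation":[0,0,0]},{"grip":0,"delta_pos":[0,0,0],"rotation":[0,0,0]}]'
python3 -m creep '[{"grip":0,"delta_pos":[0,0,-0.9],"rotation":[0,0,0]},{"grip":0,"delta_pos":[0,0,-0.9],"rotation":[0,0,0]},{"grip":0,"delta_pos":[0,0,-0.9],"rotation":[0,0,0]}]' >/dev/null
python3 - <<'E'
from meas import *
t=snap("top")
a=cv2.resize(t["color"][130:190,175:355],None,fx=4.4,fy=4.4,interpolation=cv2.INTER_CUBIC)
c=snap("scene");b=cv2.resize(c["color"][245:345,240:390],None,fx=3.3,fy=3.3,interpolation=cv2.INTER_CUBIC)
cv2.imwrite("pics/d2.png",np.vstack([a,np.pad(b,((0,0),(0,a.shape[1]-b.shape[1]),(0,0)))])[:598,:,::-1])
plan(.635,0,.2,0)
E
```

```text
clock: 7.8
tool_pos: [0.6351, 0.1968, 0.098]
orientation: [180.0, 0.0, -6.5]
force: [0.4, -0.1, 0.3]
opening: 0.073
gripper_force: 0.0
at [0.6355 0.1971 0.1895] rpy [-1.799e+02 -1.000e-01 -6.500e+00] j6 49.5 F [-0.2  0.4 -1.7] open 0.0878 t 8.2
2 calls of [ 0.109  0.98  -0.054] rows each 2 turn z -0.072
```

View pics/d2.png

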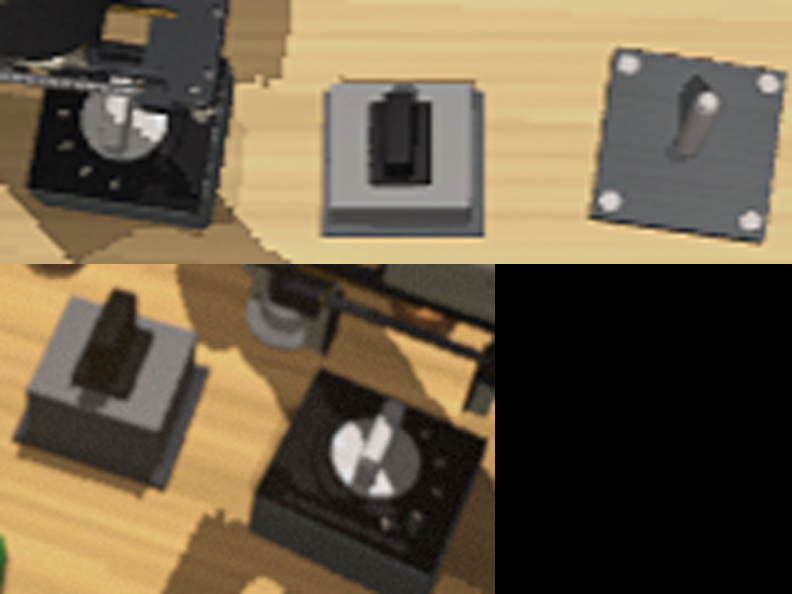

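The dial bar now lies along the box's x axis, pointer towards -x, so it is off. Next is the plug.

```bash
python3 -m creep '[{"grip":0,"delta_pos":[0.11,0.99,-0.05],"rotation":[0,0,-0.072]},{"grip":0,"delta_pos":[0.11,0.99,-0.05],"rotation":[0,0,-0.072]},{"grip":0,"delta_pos":[0.11,0.99,-0.05],"rotation":[0,0,-0.072]}]' >/dev/null
python3 -m creep '[{"grip":0,"delta_pos":[0,0.99,0],"rotation":[0,0,0]},{"grip":0,"delta_pos":[0,0.99,0],"rotation":[0,0,0]},{"grip":0,"delta_pos":[0,0.99,0],"rotation":[0,0,0]}]' >/dev/null
python3 - <<'E'
from meas import *
t=snap("top");T=lambda x,y:(175+x/4.4-.4,130+y/4.4-.4)
print("flange L/R",onz(t,T(368,141),.068),onz(t,T(431,141),.068),"front edge",onz(t,T(400,186),.068),"grip top back/L/R",onz(t,T(401,88),.113),onz(t,T(388,105),.113),onz(t,T(415,105),.113))
plan(.62,-.002,.096,0)
E
```

```text
flange L/R [0.61938538 0.02381569 0.068     ] [ 0.61971193 -0.0207038   0.068     ] front edge [0.58709259 0.0007781  0.068     ] grip top back/L/R [ 0.64576217 -0.00073349  0.113     ] [0.63372401 0.00801886 0.113     ] [ 0.6338573  -0.01048037  0.113     ]
at [ 0.6339 -0.0046  0.1915] rpy [ 1.8e+02  1.0e-01 -3.0e-01] j6 72.6 F [-0.2  0.4  0.7] open 0.0875 t 8.8
1 calls of [-0.136 -0.026  0.956] rows each 2 turn z -0.003
```

```bash
python3 -m creep '[{"grip":0,"delta_pos":[-0.15,-0.045,0.3],"rotation":[0,0,0]},{"grip":0,"delta_pos":[-0.15,-0.045,0.6],"rotation":[0,0,0]},{"grip":0,"delta_pos":[-0.15,-0.045,0.95],"rotation":[0,0,0]},{"grip":0,"delta_pos":[-0.15,-0.045,0.95],"rotation":[0,0,0]}]'
for i in 1 2; do python3 -m creep '[{"grip":1,"delta_pos":[0,0,0],"rotation":[0,0,0]},{"grip":1,"delta_pos":[0,0,0],"rotation":[0,0,0]},{"grip":1,"delta_pos":[0,0,0],"rotation":[0,0,0]},{"grip":1,"delta_pos":[0,0,0],"rotation":[0,0,0]},{"grip":1,"delta_pos":[0,0,0],"rotation":[0,0,0]}]';done
```

```text
clock: 9.25
tool_pos: [0.616, 0.0028, 0.0926]
orientation: [179.9, 0.5, -0.0]
force: [-1.1, 0.1, -0.7]
opening: 0.0877
gripper_force: 0.0
clock: 9.75
tool_pos: [0.6202, 0.0028, 0.0989]
orientation: [-180.0, -0.1, -0.0]
force: [-1.1, -0.5, -1.4]
opening: 0.0532
gripper_force: 0.0
clock: 10.25
tool_pos: [0.6198, 0.0026, 0.0979]
orientation: [180.0, 0.0, -0.0]
force: [-0.3, -0.1, 0.4]
opening: 0.0199
gripper_force: 30.0
```

Gripped at 20 mm. I pull it straight up, gently at first.

```bash
python3 -m creep '[{"grip":1,"delta_pos":[0,0,-0.04],"rotation":[0,0,0]},{"grip":1,"delta_pos":[0,0,-0.08],"rotation":[0,0,0]},{"grip":1,"delta_pos":[0,0,-0.12],"rotation":[0,0,0]},{"grip":1,"delta_pos":[0,0,-0.16],"rotation":[0,0,0]},{"grip":1,"delta_pos":[0,0,-0.2],"rotation":[0,0,0]}]'
python3 -m creep '[{"grip":1,"delta_pos":[0,0,-0.15],"rotation":[0,0,0]},{"grip":1,"delta_pos":[0,0,-0.3],"rotation":[0,0,0]},{"grip":1,"delta_pos":[0,0,-0.45],"rotation":[0,0,0]},{"grip":1,"delta_pos":[0,0,-0.6],"rotation":[0,0,0]},{"grip":1,"delta_pos":[0,0,-0.75],"rotation":[0,0,0]}]'
python3 -m creep '[{"grip":1,"delta_pos":[0,0,-0.3],"rotation":[0,0,0]},{"grip":1,"delta_pos":[0,0,-0.3],"rotation":[0,0,0]}]' | grep -E "force|open"
python3 -c "
from h import *
plan(.433,-.356,.24)
s=snap('top');c=snap('scene');cv2.imwrite('pics/p1.png',np.hstack([cv2.resize(s['color'][100:260,200:420],None,fx=1.8,fy=1.8),cv2.resize(c['color'][140:300,150:370],None,fx=1.8,fy=1.8)])[:,:,::-1])"
```

```text
clock: 10.75
tool_pos: [0.6199, 0.0026, 0.1186]
orientation: [180.0, -0.0, -0.0]
force: [-0.8, -1.2, -4.4]
opening: 0.0201
gripper_force: 30.0
clock: 11.25
tool_pos: [0.6206, 0.003, 0.195]
orientation: [-180.0, -0.1, -0.0]
force: [-0.4, 1.1, -1.4]
opening: 0.0198
gripper_force: 30.0
force: [-0.1, -0.9, -0.0]
opening: 0.0199
gripper_force: 30.0
at [0.6227 0.0031 0.2288] rpy [-179.9   -0.5    0. ] j6 71.7 F [-0.1 -0.9 -0. ] open 0.0199 t 11.4
4 calls of [-0.474  0.898 -0.034] rows each 3 turn z None
```

View pics/p1.png

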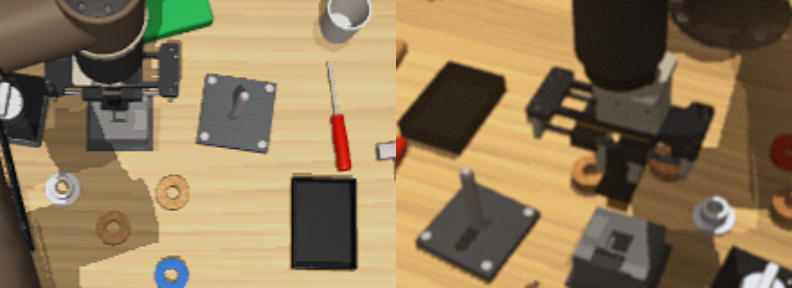

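```bash
for i in 1 2 3 4; do python3 -m creep '[{"grip":1,"delta_pos":[-0.23,0.45,-0.02],"rotation":[0,0,0]},{"grip":1,"delta_pos":[-0.47,0.9,-0.03],"rotation":[0,0,0]},{"grip":1,"delta_pos":[-0.47,0.9,-0.03],"rotation":[0,0,0]}]' | grep -E "open|grip"; done
python3 -m creep '[{"grip":1,"delta_pos":[0,0,0],"rotation":[0,0,0]},{"grip":1,"delta_pos":[0,0,0],"rotation":[0,0,0]}]' >/dev/null
python3 -c "
from h import *
plan(.433,-.356,.088)
s=snap('top');p=proj(s,[[.353,-.301,.035],[.513,-.411,.035]]);print(p)"
```

```text
opening: 0.02
gripper_force: 30.0
opening: 0.0198
gripper_force: 30.0
opening: 0.0201
gripper_force: 30.0
opening: 0.02
gripper_force: 30.0
at [ 0.4321 -0.3566  0.2346] rpy [-180.    0.   -0.] j6 109.5 F [-0.1  0.9 -1.5] open 0.0201 t 12.9
2 calls of [ 0.005 -0.002  0.733] rows each 2 turn z None
[[362.28236672 248.94380759]
 [396.43722864 198.23659296]]
```

```bash
python3 -m creep '[{"grip":1,"delta_pos":[0,0,0.35],"rotation":[0,0,0]},{"grip":1,"delta_pos":[0,0,0.75],"rotation":[0,0,0]}]' >/dev/null
python3 -m creep '[{"grip":1,"delta_pos":[0,0,0.25],"rotation":[0,0,0]},{"grip":1,"delta_pos":[0,0,0.45],"rotation":[0,0,0]},{"grip":1,"delta_pos":[0,0,0.6],"rotation":[0,0,0]},{"grip":1,"delta_pos":[0,0,0.7],"rotation":[0,0,0]},{"grip":1,"delta_pos":[0,0,0.7],"rotation":[0,0,0]}]'
python3 -m creep '[{"grip":1,"delta_pos":[0,0,0.02],"rotation":[0,0,0]},{"grip":1,"delta_pos":[0,0,0.04],"rotation":[0,0,0]}]'
```

```text
clock: 13.7
tool_pos: [0.4317, -0.3561, 0.0887]
orientation: [-179.9, 0.1, 0.1]
force: [0.4, 0.4, -0.9]
opening: 0.0201
gripper_force: 30.0
clock: 13.9
tool_pos: [0.4325, -0.3573, 0.0868]
orientation: [180.0, -0.1, 0.0]
force: [0.2, -0.1, -0.5]
opening: 0.0198
gripper_force: 30.0
```

```bash
python3 -m creep '[{"grip":1,"delta_pos":[0,0,0.02],"rotation":[0,0,0]},{"grip":1,"delta_pos":[0,0,0.035],"rotation":[0,0,0]}]' | grep -E "force|tool"
for i in 1 2; do python3 -m creep '[{"grip":0,"delta_pos":[0,0,0],"rotation":[0,0,0]},{"grip":0,"delta_pos":[0,0,0],"rotation":[0,0,0]},{"grip":0,"delta_pos":[0,0,0],"rotation":[0,0,0]},{"grip":0,"delta_pos":[0,0,0],"rotation":[0,0,0]},{"grip":0,"delta_pos":[0,0,0],"rotation":[0,0,0]}]' | grep open;done
for i in 1 2; do python3 -m creep '[{"grip":0,"delta_pos":[0,0,-0.25],"rotation":[0,0,0]},{"grip":0,"delta_pos":[0,0,-0.7],"rotation":[0,0,0]},{"grip":0,"delta_pos":[0,0,-0.7],"rotation":[0,0,0]}]' >/dev/null;done
python3 - <<'E'
from meas import *
plan(.486,-.094,.22,-90)
c=snap("scene");save(c,"p2.png",(130,160,430,300),2.6)
E
```

```text
tool_pos: [0.4319, -0.3573, 0.0828]
force: [0.1, 0.7, -1.1]
gripper_force: 30.0
opening: 0.0545
opening: 0.0869
at [ 0.4344 -0.359   0.2286] rpy [179.7  -0.5   0. ] j6 109.6 F [ 1.1 -0.3 -0.3] open 0.0877 t 15.7
3 calls of [ 0.173 -0.883  0.025] rows each 2 turn z 1.0
```

View pics/p2.png

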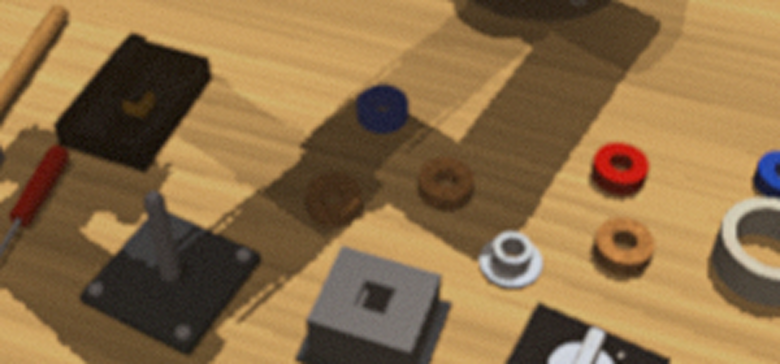

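The plug lies inside the tray (brass stem at (140,103) of the crop), the socket is empty, and no ring has moved. Next is segment C.

```bash
for i in 1 2 3; do python3 -m creep '[{"grip":0,"delta_pos":[0.17,-0.45,0.03],"rotation":[0,0,0]},{"grip":0,"delta_pos":[0.17,-0.885,0.03],"rotation":[0,0,0]},{"grip":0,"delta_pos":[0.17,-0.885,0.03],"rotation":[0,0,0]}]' >/dev/null; done
python3 -m creep '[{"grip":0,"delta_pos":[0,0,0.5],"rotation":[0,0,0]},{"grip":0,"delta_pos":[0,0,1],"rotation":[0,0,0]},{"grip":0,"delta_pos":[0,0,1],"rotation":[0,0,0]},{"grip":0,"delta_pos":[0,0,1],"rotation":[0,0,0]}]' >/dev/null
python3 -c "
from h import *
plan(.4855,-.0945,.027,0)"
```

```text
at [ 0.4826 -0.0925  0.1136] rpy [ 1.799e+02  1.000e-01 -0.000e+00] j6 77.8 F [ 1.3 -0.3  0.5] open 0.088 t 17.1
1 calls of [0.031 0.019 0.866] rows each 2 turn z -0.0
```

```bash
python3 -m creep '[{"grip":0,"delta_pos":[0.03,0.02,0.4],"rotation":[0,0,0]},{"grip":0,"delta_pos":[0.03,0.02,0.7],"rotation":[0,0,0]},{"grip":0,"delta_pos":[0.03,0.02,0.82],"rotation":[0,0,0]},{"grip":0,"delta_pos":[0.03,0.02,0.86],"rotation":[0,0,0]},{"grip":0,"delta_pos":[0.03,0.02,0.86],"rotation":[0,0,0]}]'
for i in 1 2; do python3 -m creep '[{"grip":1,"delta_pos":[0,0,0],"rotation":[0,0,0]},{"grip":1,"delta_pos":[0,0,0],"rotation":[0,0,0]},{"grip":1,"delta_pos":[0,0,0],"rotation":[0,0,0]},{"grip":1,"delta_pos":[0,0,0],"rotation":[0,0,0]}]' ;done
```

```text
clock: 17.55
tool_pos: [0.4873, -0.0939, 0.029]
orientation: [-180.0, -0.1, -0.0]
force: [-1.8, -0.2, -0.5]
opening: 0.0877
gripper_force: 0.0
clock: 17.95
tool_pos: [0.4861, -0.0937, 0.028]
orientation: [-180.0, -0.1, -0.0]
force: [-1.0, -0.7, 0.2]
opening: 0.0613
gripper_force: 0.0
clock: 18.35
tool_pos: [0.486, -0.0937, 0.0279]
orientation: [180.0, -0.0, -0.0]
force: [-2.2, 1.2, 7.5]
opening: 0.0588
gripper_force: 30.0
```

```bash
for i in 1 2; do python3 -m creep '[{"grip":1,"delta_pos":[0,0,-0.3],"rotation":[0,0,0]},{"grip":1,"delta_pos":[0,0,-0.6],"rotation":[0,0,0]},{"grip":1,"delta_pos":[0,0,-0.9],"rotation":[0,0,0]},{"grip":1,"delta_pos":[0,0,-0.9],"rotation":[0,0,0]}]' | grep -E "open|grip"; done
for i in 1 2; do python3 -m creep '[{"grip":1,"delta_pos":[0.24,0.2,0],"rotation":[0,0,0]},{"grip":1,"delta_pos":[0.48,0.4,0],"rotation":[0,0,0]},{"grip":1,"delta_pos":[0.725,0.57,0],"rotation":[0,0,0]},{"grip":1,"delta_pos":[0.725,0.57,0],"rotation":[0,0,0]}]' | grep -E "open|grip"; done
python3 - <<'E'
from meas import *
plan(.631,-.208,.175,0)
t=snap("top");c=snap("scene")
cv2.imwrite('pics/s1.png',np.hstack([cv2.resize(t['color'][120:220,280:400],None,fx=3.3,fy=3.3),cv2.resize(c['color'][190:290,140:260],None,fx=3.3,fy=3.3)])[:,:,::-1])
E
```

```text
opening: 0.0586
gripper_force: 30.0
opening: 0.0587
gripper_force: 30.0
opening: 0.0585
gripper_force: 30.0
opening: 0.0583
gripper_force: 30.0
at [ 0.6321 -0.2093  0.2049] rpy [ 1.8e+02  1.0e-01 -1.0e-01] j6 91.5 F [-0.8  0.  -0.9] open 0.0583 t 19.9
1 calls of [-0.011 -0.013  0.299] rows each 1 turn z -0.001
```

View pics/s1.png

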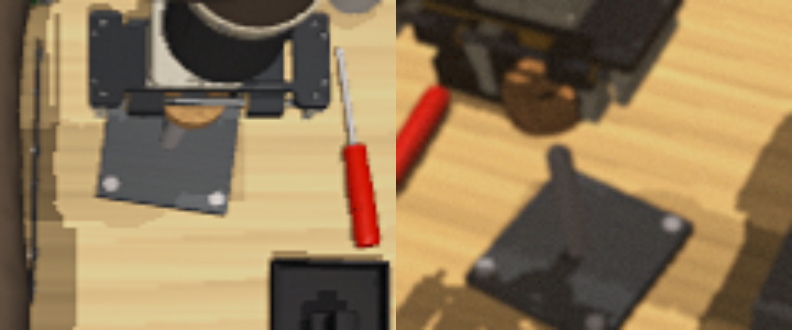

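```bash
python3 -c "
from h import *
c=ctrl.snapshot('scene');print(proj(c,[[.632,-.209,.188],[.632,-.209,.177],[.631,-.208,.134]]))"
python3 -m creep '[{"grip":1,"delta_pos":[-0.01,-0.013,0.2],"rotation":[0,0,0]},{"grip":1,"delta_pos":[-0.01,-0.013,0.3],"rotation":[0,0,0]},{"grip":1,"delta_pos":[-0.01,-0.013,0.35],"rotation":[0,0,0]},{"grip":1,"delta_pos":[-0.01,-0.013,0.4],"rotation":[0,0,0]},{"grip":1,"delta_pos":[-0.01,-0.013,0.43],"rotation":[0,0,0]}]' 
python3 -m creep '[{"grip":1,"delta_pos":[0,0,0.05],"rotation":[0,0,0]},{"grip":1,"delta_pos":[0,0,0.1],"rotation":[0,0,0]}]'
```

```text
[[184.54220799 219.29290981]
 [185.28405635 222.53146032]
 [188.6482274  234.49507634]]
clock: 20.6
tool_pos: [0.6298, -0.2064, 0.1645]
orientation: [180.0, -0.0, -0.0]
force: [0.1, 0.4, -1.0]
opening: 0.0586
gripper_force: 30.0
clock: 20.8
tool_pos: [0.63, -0.2065, 0.1545]
orientation: [180.0, -0.0, -0.0]
force: [0.1, 0.7, 0.6]
opening: 0.0588
gripper_force: 30.0
```

```bash
python3 -m creep '[{"grip":1,"delta_pos":[0.01,0.015,0.06],"rotation":[0,0,0]},{"grip":1,"delta_pos":[0.01,0.015,0.12],"rotation":[0,0,0]},{"grip":1,"delta_pos":[0.01,0.015,0.18],"rotation":[0,0,0]},{"grip":1,"delta_pos":[0.01,0.015,0.24],"rotation":[0,0,0]},{"grip":1,"delta_pos":[0.01,0.015,0.3],"rotation":[0,0,0]}]'
```

```text
clock: 21.3
tool_pos: [0.6306, -0.208, 0.1238]
orientation: [-180.0, 0.0, -0.0]
force: [0.4, 0.3, -1.4]
opening: 0.0585
gripper_force: 30.0
```

Threaded with no side force. I release, lift and go towards B.

```bash
for i in 1 2; do python3 -m creep '[{"grip":0,"delta_pos":[0,0,0],"rotation":[0,0,0]},{"grip":0,"delta_pos":[0,0,0],"rotation":[0,0,0]},{"grip":0,"delta_pos":[0,0,0],"rotation":[0,0,0]},{"grip":0,"delta_pos":[0,0,0],"rotation":[0,0,0]}]' | grep -E "force|open";done
python3 -m creep '[{"grip":0,"delta_pos":[0,0,-0.4],"rotation":[0,0,0]},{"grip":0,"delta_pos":[0,0,-0.9],"rotation":[0,0,0]},{"grip":0,"delta_pos":[0,0,-0.9],"rotation":[0,0,0]},{"grip":0,"delta_pos":[0,0,-0.9],"rotation":[0,0,0]}]' | grep -E "force|open|tool"
python3 - <<'E'
from meas import *
t=snap("top");c=snap("scene")
for n,p,q,h,ch in[("A",(202,220),(370,254),.011,"s"),("B",(263,226),(302,230),.011,"a"),("collar",(235,205),(326,259),.008,"S")]:
    for s,x in((t,p),(c,q)):
        try: print(n,*[np.round(v,3) for v in blob(s,x,h,ch)])
        except Exception as e: print(n,e)
plan(.4225,.0095,.2,0)
cv2.imwrite('pics/s2.png',np.hstack([cv2.resize(t['color'][120:240,180:350],None,fx=2.3,fy=2.3),cv2.resize(c['color'][190:310,140:310],None,fx=2.3,fy=2.3)])[:,:,::-1])
E
```

```text
force: [0.1, -0.2, -0.1]
opening: 0.0843
gripper_force: 0.0
force: [-0.6, -0.6, -0.6]
opening: 0.0878
gripper_force: 0.0
tool_pos: [0.6315, -0.208, 0.2163]
force: [0.1, -1.1, -0.1]
opening: 0.0878
gripper_force: 0.0
A [201.809 219.931] [19.7 20.3] [0.442 0.204]
A [369.338 254.597] [23.3 22.4] [0.44  0.206]
B [269.776 222.25 ] [ 7.4 25.4] [ 0.436 -0.013]
B [302.983 224.413] [20.4  8.1] [0.399 0.009]
collar [226.896 198.65 ] [ 3.2 20.5] [0.512 0.126]
collar [326.035 259.82 ] [22.7 22.5] [0.494 0.102]
at [ 0.6302 -0.2078  0.2137] rpy [-1.8e+02  1.0e-01 -0.0e+00] j6 91.4 F [-0.7  0.5 -1. ] open 0.088 t 22.6
3 calls of [-0.693 -0.724  0.047] rows each 3 turn z -0.0
```

View pics/s2.png

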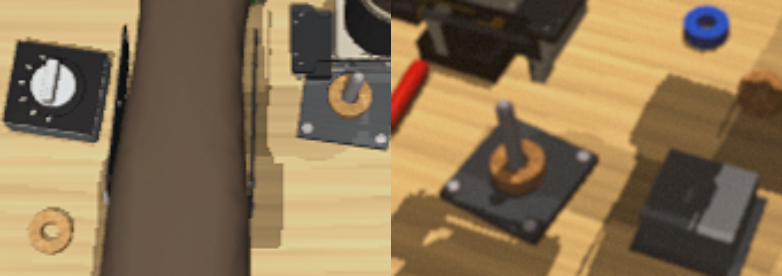

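C is down on the plate. Next I move over B and re-measure it before grasping.

```bash
for i in 1 2 3; do python3 -m creep '[{"grip":0,"delta_pos":[-0.35,-0.36,0.03],"rotation":[0,0,0]},{"grip":0,"delta_pos":[-0.69,-0.72,0.05],"rotation":[0,0,0]},{"grip":0,"delta_pos":[-0.69,-0.72,0.05],"rotation":[0,0,0]}]' >/dev/null; done
python3 - <<'E'
from meas import *
c=snap("scene")
for k in "as": print(*[np.round(v,3) for v in blob(c,(302,230),.011,k)])
plan(.4225,.0095,.115,0)
cv2.imwrite('pics/b1.png',cv2.resize(c['color'][190:300,230:400],None,fx=3,fy=3)[:,:,::-1])
E
```

```text
[296.658 229.409] [17.6 10. ] [ 0.423 -0.002]
[300.919 230.091] [21.5 22.4] [0.421 0.01 ]
at [0.4222 0.0095 0.199 ] rpy [180.    0.    0.3] j6 62.0 F [ 0.8 -0.5  0.4] open 0.0874 t 23.6
1 calls of [0.004 0.    0.84 ] rows each 2 turn z 0.003
```

View pics/b1.png

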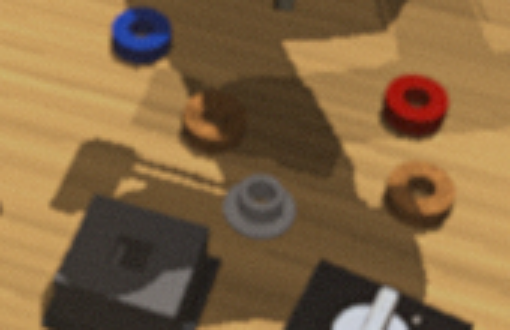

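B has not moved. The collar was nudged: it now sits at about scene (317,259), where before it was (326,259). I'll remeasure it later and grasp B now.

```bash
python3 -m creep '[{"grip":0,"delta_pos":[0,0,0.45],"rotation":[0,0,0.003]},{"grip":0,"delta_pos":[0,0,0.85],"rotation":[0,0,0.003]},{"grip":0,"delta_pos":[0,0,0.85],"rotation":[0,0,0.003]},{"grip":0,"delta_pos":[0,0,0.85],"rotation":[0,0,0.003]}]' | grep tool
python3 -m creep '[{"grip":0,"delta_pos":[0,0,0.4],"rotation":[0,0,0]},{"grip":0,"delta_pos":[0,0,0.7],"rotation":[0,0,0]},{"grip":0,"delta_pos":[0,0,0.82],"rotation":[0,0,0]},{"grip":0,"delta_pos":[0,0,0.86],"rotation":[0,0,0]},{"grip":0,"delta_pos":[0,0,0.86],"rotation":[0,0,0]}]' | grep -E "tool|force"
python3 -m creep '[{"grip":0,"delta_pos":[0,0,0],"rotation":[0,0,0]}]' | grep tool
```

```text
tool_pos: [0.4241, 0.0073, 0.1144]
tool_pos: [0.4251, 0.0083, 0.0294]
force: [0.8, 0.2, -0.4]
gripper_force: 0.0
tool_pos: [0.4251, 0.0085, 0.0298]
```

```bash
python3 -m creep '[{"grip":1,"delta_pos":[-0.02,0,0.02],"rotation":[0,0,0]},{"grip":1,"delta_pos":[-0.02,0,0.02],"rotation":[0,0,0]},{"grip":1,"delta_pos":[-0.02,0,0.02],"rotation":[0,0,0]},{"grip":1,"delta_pos":[-0.02,0,0.02],"rotation":[0,0,0]}]' | grep -E "tool"
python3 -m creep '[{"grip":1,"delta_pos":[0,0,0],"rotation":[0,0,0]},{"grip":1,"delta_pos":[0,0,0],"rotation":[0,0,0]},{"grip":1,"delta_pos":[0,0,0],"rotation":[0,0,0]},{"grip":1,"delta_pos":[0,0,0],"rotation":[0,0,0]}]'  | grep -E "tool|open|force"
for i in 1 2; do python3 -m creep '[{"grip":1,"delta_pos":[0,0,-0.3],"rotation":[0,0,0]},{"grip":1,"delta_pos":[0,0,-0.6],"rotation":[0,0,0]},{"grip":1,"delta_pos":[0,0,-0.9],"rotation":[0,0,0]},{"grip":1,"delta_pos":[0,0,-0.9],"rotation":[0,0,0]}]' | grep -E "open|grip"; done
python3 -c "
from h import *
plan(.631,-.208,.205,0)"
```

```text
tool_pos: [0.422, 0.0082, 0.0267]
tool_pos: [0.422, 0.0082, 0.0267]
force: [-1.2, 0.6, 6.1]
opening: 0.0585
gripper_force: 29.8
opening: 0.0583
gripper_force: 29.8
opening: 0.0586
gripper_force: 29.8
at [0.4237 0.0087 0.2095] rpy [-179.9   -0.3   -0.3] j6 61.6 F [-0.3  0.5 -0.6] open 0.0586 t 26.1
3 calls of [0.694 0.719 0.017] rows each 2 turn z -0.003
```

```bash
for i in 1 2 3; do python3 -m creep '[{"grip":1,"delta_pos":[0.23,0.24,0],"rotation":[0,0,0]},{"grip":1,"delta_pos":[0.46,0.48,0],"rotation":[0,0,0]},{"grip":1,"delta_pos":[0.69,0.72,0],"rotation":[0,0,0]},{"grip":1,"delta_pos":[0.69,0.72,0],"rotation":[0,0,0]}]' | grep -E "open"; done
python3 -m creep '[{"grip":1,"delta_pos":[0,0,0],"rotation":[0,0,0]}]' | grep -E "open"
python3 - <<'E'
from meas import *
plan(.631,-.208,.163,0)
c=snap("scene");o=ctrl.get_obs()["tool_pos"]
print("ring",*[np.round(v,3) for v in blob(c,proj(c,o-[0,0,.016])[0],o[2]-.016,"a")],"expect",proj(c,o-[0,0,.016])[0])
E
```

```text
opening: 0.0583
opening: 0.0584
opening: 0.0587
opening: 0.058
at [ 0.6269 -0.2088  0.2044] rpy [-180.     0.2   -0.4] j6 91.2 F [ 0.1  0.2 -0.9] open 0.058 t 27.4
1 calls of [ 0.042 -0.008  0.414] rows each 1 turn z -0.004
ring [183.063 221.256] [31.7 26.7] [ 0.639 -0.209] expect [185.83004363 217.46064301]
```

```bash
python3 -m creep '[{"grip":1,"delta_pos":[0.04,-0.01,0.1],"rotation":[0,0,0]},{"grip":1,"delta_pos":[0.04,-0.01,0.2],"rotation":[0,0,0]},{"grip":1,"delta_pos":[0.04,-0.01,0.3],"rotation":[0,0,0]},{"grip":1,"delta_pos":[0.04,-0.01,0.36],"rotation":[0,0,0]},{"grip":1,"delta_pos":[0.04,-0.01,0.42],"rotation":[0,0,0]}]' | grep -E "tool|force|orient"
python3 -m creep '[{"grip":1,"delta_pos":[0,0,0.05],"rotation":[0,0,0]},{"grip":1,"delta_pos":[0,0,0.1],"rotation":[0,0,0]}]'
```

```text
tool_pos: [0.6315, -0.2078, 0.1637]
orientation: [-180.0, 0.0, -0.3]
force: [0.3, 0.1, -0.6]
gripper_force: 29.8
clock: 28.2
tool_pos: [0.6318, -0.208, 0.1542]
orientation: [180.0, -0.0, -0.3]
force: [0.2, -0.4, -0.6]
opening: 0.0586
gripper_force: 29.8
```

```bash
python3 -m creep '[{"grip":1,"delta_pos":[0,0,0.06],"rotation":[0,0,0]},{"grip":1,"delta_pos":[0,0,0.12],"rotation":[0,0,0]},{"grip":1,"delta_pos":[0,0,0.18],"rotation":[0,0,0]},{"grip":1,"delta_pos":[0,0,0.24],"rotation":[0,0,0]},{"grip":1,"delta_pos":[0,0,0.3],"rotation":[0,0,0]}]' | grep -E "tool|force"
for i in 1 2; do python3 -m creep '[{"grip":0,"delta_pos":[0,0,0],"rotation":[0,0,0]},{"grip":0,"delta_pos":[0,0,0],"rotation":[0,0,0]},{"grip":0,"delta_pos":[0,0,0],"rotation":[0,0,0]},{"grip":0,"delta_pos":[0,0,0],"rotation":[0,0,0]}]' | grep -E "force|open";done
python3 -m creep '[{"grip":0,"delta_pos":[0,0,-0.4],"rotation":[0,0,0]},{"grip":0,"delta_pos":[0,0,-0.9],"rotation":[0,0,0]},{"grip":0,"delta_pos":[0,0,-0.9],"rotation":[0,0,0]},{"grip":0,"delta_pos":[0,0,-0.9],"rotation":[0,0,0]}]' | grep -E "tool"
python3 - <<'E'
from meas import *
t=snap("top");c=snap("scene")
print("A",*[np.round(v,3) for s,x in((t,(202,220)),(c,(370,254))) for v in blob(s,x,.011,"s")])
# segments on the shaft: hull centre vs that of a 44 mm stack
print("stack",*[np.round(v,3) for v in blob(c,proj(c,[[.631,-.208,.036]])[0],.036,"s")])
plan(.4405,.205,.2,0)
E
```

```text
tool_pos: [0.6317, -0.208, 0.1239]
force: [0.5, -0.3, 0.0]
gripper_force: 29.8
force: [-0.6, 0.6, 1.1]
opening: 0.0845
gripper_force: 0.0
force: [-0.4, -0.3, 0.1]
opening: 0.0877
gripper_force: 0.0
tool_pos: [0.6325, -0.208, 0.2163]
A [201.813 219.936] [19.6 20.3] [0.442 0.204] [369.344 254.507] [23.6 22.6] [0.439 0.206]
stack [194.493 259.236] [29.3 25.3] [ 0.63  -0.208]
at [ 0.6311 -0.2078  0.2136] rpy [-1.8e+02  1.0e-01 -3.0e-01] j6 91.2 F [-0.3 -0.2 -0.4] open 0.0878 t 30.0
5 calls of [-0.386 -0.824  0.028] rows each 2 turn z -0.003
```

The stack blob is 29 px tall and centred on the shaft, so both segments are down. Next is A.

```bash
for i in 1 2 3 4 5; do python3 -m creep '[{"grip":0,"delta_pos":[-0.385,-0.41,0.03],"rotation":[0,0,0]},{"grip":0,"delta_pos":[-0.385,-0.825,0.03],"rotation":[0,0,0]},{"grip":0,"delta_pos":[-0.385,-0.825,0.03],"rotation":[0,0,0]}]' >/dev/null; done
python3 -m creep '[{"grip":0,"delta_pos":[0,0,0.5],"rotation":[0,0,0]},{"grip":0,"delta_pos":[0,0,0.85],"rotation":[0,0,0]},{"grip":0,"delta_pos":[0,0,0.85],"rotation":[0,0,0]},{"grip":0,"delta_pos":[0,0,0.85],"rotation":[0,0,0]}]' | grep tool
python3 - <<'E'
from meas import *
c=snap("scene")
print(*[np.round(v,3) for v in blob(c,(370,254),.011,"s")])
plan(.4405,.205,.027,0)
cv2.imwrite('pics/a1.png',cv2.resize(c['color'][190:300,150:410],None,fx=3,fy=3)[:,:,::-1])
E
```

```text
tool_pos: [0.4418, 0.2047, 0.1144]
[369.205 254.477] [25.1 22.7] [0.44  0.205]
at [0.4424 0.2055 0.1155] rpy [180.   -0.   -0.3] j6 41.6 F [-0.4 -0.2  1. ] open 0.0878 t 31.9
1 calls of [-0.02   0.005  0.885] rows each 2 turn z -0.003
```

View pics/a1.png

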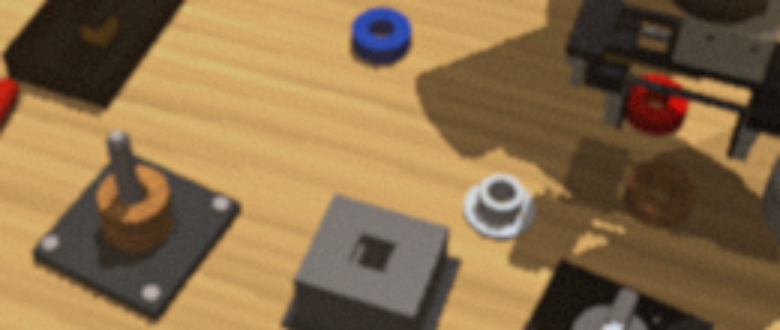

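Two segments are stacked flat on the shaft at (134,205). A is at crop (659,192), not moved, and the collar is at (499,206). I grasp A.

```bash
python3 -m creep '[{"grip":0,"delta_pos":[-0.02,0,0.4],"rotation":[0,0,0]},{"grip":0,"delta_pos":[-0.02,0,0.7],"rotation":[0,0,0]},{"grip":0,"delta_pos":[-0.02,0,0.84],"rotation":[0,0,0]},{"grip":0,"delta_pos":[-0.02,0,0.88],"rotation":[0,0,0]},{"grip":0,"delta_pos":[-0.02,0,0.88],"rotation":[0,0,0]}]' | grep -E "tool|force"
for i in 1 2; do python3 -m creep '[{"grip":1,"delta_pos":[0,0,0],"rotation":[0,0,0]},{"grip":1,"delta_pos":[0,0,0],"rotation":[0,0,0]},{"grip":1,"delta_pos":[0,0,0],"rotation":[0,0,0]},{"grip":1,"delta_pos":[0,0,0],"rotation":[0,0,0]}]'  | grep -E "tool|open|force"; done
for i in 1 2; do python3 -m creep '[{"grip":1,"delta_pos":[0,0,-0.3],"rotation":[0,0,0]},{"grip":1,"delta_pos":[0,0,-0.6],"rotation":[0,0,0]},{"grip":1,"delta_pos":[0,0,-0.9],"rotation":[0,0,0]},{"grip":1,"delta_pos":[0,0,-0.9],"rotation":[0,0,0]}]' | grep -E "open"; done
python3 -c "
from h import *
plan(.631,-.208,.205,0)"
```

```text
tool_pos: [0.4403, 0.2061, 0.0275]
force: [-0.3, -0.7, -0.6]
gripper_force: 0.0
tool_pos: [0.4396, 0.2057, 0.027]
force: [0.2, -0.8, -0.2]
opening: 0.0611
gripper_force: 0.0
tool_pos: [0.4395, 0.2057, 0.027]
force: [-1.2, -0.6, 7.3]
opening: 0.0588
gripper_force: 30.0
opening: 0.0588
opening: 0.0591
at [0.4409 0.2068 0.2099] rpy [-179.8   -0.3   -0.3] j6 41.3 F [ 0.2  0.5 -0.4] open 0.0591 t 34.0
5 calls of [0.384 0.828 0.008] rows each 2 turn z -0.003
```

```bash
for i in 1 2 3 4 5; do python3 -m creep '[{"grip":1,"delta_pos":[0.13,0.28,0],"rotation":[0,0,0]},{"grip":1,"delta_pos":[0.26,0.56,0],"rotation":[0,0,0]},{"grip":1,"delta_pos":[0.384,0.828,0],"rotation":[0,0,0]}]' | grep -E "open"; done
python3 -m creep '[{"grip":1,"delta_pos":[0,0,0],"rotation":[0,0,0]},{"grip":1,"delta_pos":[0,0,0],"rotation":[0,0,0]}]' | grep -E "open"
python3 -c "
from h import *
plan(.631,-.208,.163,0)"
```

```text
opening: 0.059
opening: 0.059
opening: 0.0593
opening: 0.059
opening: 0.059
opening: 0.0589
at [ 0.6285 -0.2099  0.2043] rpy [-180.     0.2   -0.4] j6 91.3 F [ 0.3  0.2 -0.8] open 0.0589 t 35.8
1 calls of [ 0.026 -0.019  0.413] rows each 1 turn z -0.004
```

```bash
python3 -m creep '[{"grip":1,"delta_pos":[0.025,-0.02,0.1],"rotation":[0,0,0]},{"grip":1,"delta_pos":[0.025,-0.02,0.2],"rotation":[0,0,0]},{"grip":1,"delta_pos":[0.025,-0.02,0.3],"rotation":[0,0,0]},{"grip":1,"delta_pos":[0.025,-0.02,0.36],"rotation":[0,0,0]},{"grip":1,"delta_pos":[0.025,-0.02,0.42],"rotation":[0,0,0]}]' | grep -E "tool|force"
python3 -m creep '[{"grip":1,"delta_pos":[0,0,0.05],"rotation":[0,0,0]},{"grip":1,"delta_pos":[0,0,0.1],"rotation":[0,0,0]}]'
```

```text
tool_pos: [0.6315, -0.2071, 0.1637]
force: [-0.0, 0.4, -0.7]
gripper_force: 30.0
clock: 36.45
tool_pos: [0.6318, -0.2075, 0.1542]
orientation: [180.0, -0.0, -0.3]
force: [0.4, 0.1, -1.3]
opening: 0.0592
gripper_force: 30.0
```

```bash
python3 -m creep '[{"grip":1,"delta_pos":[0,0,0.06],"rotation":[0,0,0]},{"grip":1,"delta_pos":[0,0,0.12],"rotation":[0,0,0]},{"grip":1,"delta_pos":[0,0,0.18],"rotation":[0,0,0]},{"grip":1,"delta_pos":[0,0,0.24],"rotation":[0,0,0]},{"grip":1,"delta_pos":[0,0,0.3],"rotation":[0,0,0]}]' | grep -E "tool|force"
for i in 1 2; do python3 -m creep '[{"grip":0,"delta_pos":[0,0,0],"rotation":[0,0,0]},{"grip":0,"delta_pos":[0,0,0],"rotation":[0,0,0]},{"grip":0,"delta_pos":[0,0,0],"rotation":[0,0,0]},{"grip":0,"delta_pos":[0,0,0],"rotation":[0,0,0]}]' | grep -E "force|open";done
python3 -m creep '[{"grip":0,"delta_pos":[0,0,-0.4],"rotation":[0,0,0]},{"grip":0,"delta_pos":[0,0,-0.9],"rotation":[0,0,0]},{"grip":0,"delta_pos":[0,0,-0.9],"rotation":[0,0,0]},{"grip":0,"delta_pos":[0,0,-0.9],"rotation":[0,0,0]}]' | grep -E "tool"
python3 - <<'E'
from meas import *
t=snap("top");c=snap("scene")
for s,x in((t,(232,205)),(c,(316.5,259))):
  print("collar",*[np.round(v,3) for v in blob(s,x,.008,"S")])
print("stack",*[np.round(v,3) for v in blob(c,proj(c,[[.631,-.208,.047]])[0],.047,"s",20)])
plan(.493,.08,.2,0)
E
```

```text
tool_pos: [0.6317, -0.2075, 0.1239]
force: [0.2, 0.1, -0.5]
gripper_force: 30.0
force: [-0.1, 0.0, 0.7]
opening: 0.0842
gripper_force: 0.0
force: [-0.5, -0.2, -0.0]
opening: 0.0875
gripper_force: 0.0
tool_pos: [0.6325, -0.2075, 0.2163]Traceback (most recent call last):
  File "<stdin>", line 4, in <module>
  File "meas.py", line 10, in blob
    c=min([c for c in cs if cv2.contourArea(c)>500],key=lambda c:abs(cv2.pointPolygonTest(c,(4.*r,4.*r),True)) if cv2.pointPolygonTest(c,(4.*r,4.*r),True)<0 else -cv2.contourArea(c))
ValueError: min() iterable argument is empty
```

```bash
python3 - <<'E'
from meas import *
c=snap("scene")
for r in(14,16,18): print("collar",*[np.round(v,3) for v in blob(c,(316.5,259),.008,"S",r)])
try: print("stack",*[np.round(v,3) for v in blob(c,proj(c,[[.631,-.208,.047]])[0],.047,"s",20)])
except Exception as e: print(e)
plan(.494,.075,.2,0)
cv2.imwrite('pics/c1.png',cv2.resize(c['color'][190:300,150:360],None,fx=3.8,fy=3.8)[:,:,::-1])
E
```

```text
collar [316.09  258.714] [22.7 22.1] [0.5   0.077]
collar [316.067 258.705] [22.7 22.2] [0.5   0.077]
collar [316.066 258.685] [22.8 22.2] [0.5   0.077]
stack [192.389 252.386] [39.7 38.5] [ 0.62  -0.218]
at [ 0.631  -0.2073  0.2132] rpy [-1.8e+02  1.0e-01 -3.0e-01] j6 91.1 F [-0.2  0.2 -1. ] open 0.0877 t 38.3
3 calls of [-0.461 -0.939  0.045] rows each 3 turn z -0.003
```

View pics/c1.png

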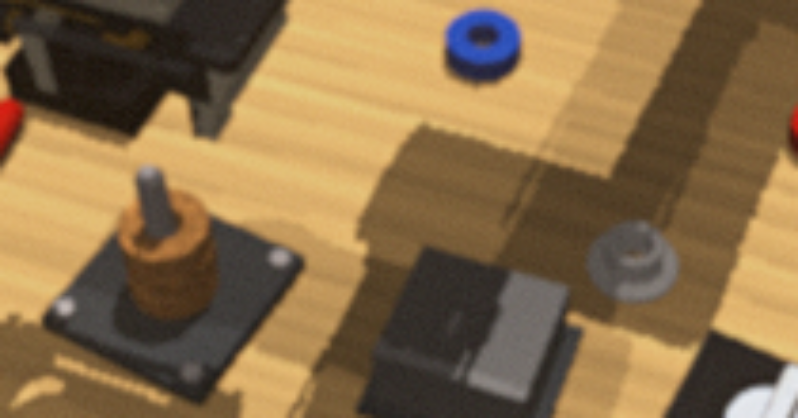

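All three segments are stacked on the shaft at crop (168,255). The collar is at (634,262). I move above the collar.

```bash
for i in 1 2 3; do python3 -m creep '[{"grip":0,"delta_pos":[-0.44,-0.47,0.05],"rotation":[0,0,0]},{"grip":0,"delta_pos":[-0.44,-0.945,0.05],"rotation":[0,0,0]},{"grip":0,"delta_pos":[-0.44,-0.945,0.05],"rotation":[0,0,0]}]' >/dev/null; done
python3 -m creep '[{"grip":0,"delta_pos":[0,0,0.5],"rotation":[0,0,0]},{"grip":0,"delta_pos":[0,0,0.8],"rotation":[0,0,0]},{"grip":0,"delta_pos":[0,0,0.8],"rotation":[0,0,0]},{"grip":0,"delta_pos":[0,0,0.8],"rotation":[0,0,0]}]' | grep tool
python3 - <<'E'
from meas import *
c=snap("scene");print("hub rim earlier",onz(c,(317.2,252.8),.028))
for k in "SlL":
  try: print("collar",k,*[np.round(v,3) for v in blob(c,(316.5,259),.008,k)])
  except Exception as e: print(k,"none")
plan(.499,.077,.033,0)
E
```

```text
tool_pos: [0.5015, 0.0762, 0.1195]
hub rim earlier [0.49517162 0.07705688 0.028     ]
collar S [316.004 258.671] [23.1 21.8] [0.5   0.077]
collar l [308.228 259.467] [17.7 23.4] [0.509 0.058]
collar L [316.106 257.601] [31.8 31.8] [0.496 0.076]
at [0.5022 0.0765 0.1204] rpy [180.   -0.   -0.3] j6 58.8 F [ 0.9 -0.4  0.8] open 0.0877 t 39.6
1 calls of [-0.033 -0.005  0.874] rows each 2 turn z -0.003
```

```bash
python3 -m creep '[{"grip":0,"delta_pos":[-0.045,-0.005,0.4],"rotation":[0,0,0]},{"grip":0,"delta_pos":[-0.045,-0.005,0.7],"rotation":[0,0,0]},{"grip":0,"delta_pos":[-0.045,-0.005,0.83],"rotation":[0,0,0]},{"grip":0,"delta_pos":[-0.045,-0.005,0.87],"rotation":[0,0,0]},{"grip":0,"delta_pos":[-0.045,-0.005,0.87],"rotation":[0,0,0]}]' | grep -E "tool|force"
for i in 1 2; do python3 -m creep '[{"grip":1,"delta_pos":[0,0,0],"rotation":[0,0,0]},{"grip":1,"delta_pos":[0,0,0],"rotation":[0,0,0]},{"grip":1,"delta_pos":[0,0,0],"rotation":[0,0,0]},{"grip":1,"delta_pos":[0,0,0],"rotation":[0,0,0]},{"grip":1,"delta_pos":[0,0,0],"rotation":[0,0,0]}]'  | grep -E "tool|open|force"; done
for i in 1 2; do python3 -m creep '[{"grip":1,"delta_pos":[0,0,-0.3],"rotation":[0,0,0]},{"grip":1,"delta_pos":[0,0,-0.6],"rotation":[0,0,0]},{"grip":1,"delta_pos":[0,0,-0.9],"rotation":[0,0,0]},{"grip":1,"delta_pos":[0,0,-0.9],"rotation":[0,0,0]}]' | grep -E "open"; done
python3 - <<'E'
from meas import *
plan(.631,-.208,.22,0)
c=snap("scene");save(c,"c2.png",(250,150,400,260),5)
E
```

```text
tool_pos: [0.4977, 0.0774, 0.0334]
force: [0.5, -0.3, -0.6]
gripper_force: 0.0
tool_pos: [0.4968, 0.0772, 0.0327]
force: [-0.5, 0.6, 0.1]
opening: 0.0527
gripper_force: 0.0
tool_pos: [0.4966, 0.0772, 0.0325]
force: [-0.8, -0.3, 1.0]
opening: 0.0391
gripper_force: 30.0
opening: 0.0392
opening: 0.039
at [0.4986 0.0779 0.2159] rpy [-179.9   -0.3   -0.3] j6 58.4 F [ 0.6  0.2 -0.8] open 0.039 t 42.0
3 calls of [ 0.446  0.951 -0.013] rows each 3 turn z -0.003
```

View pics/c2.png

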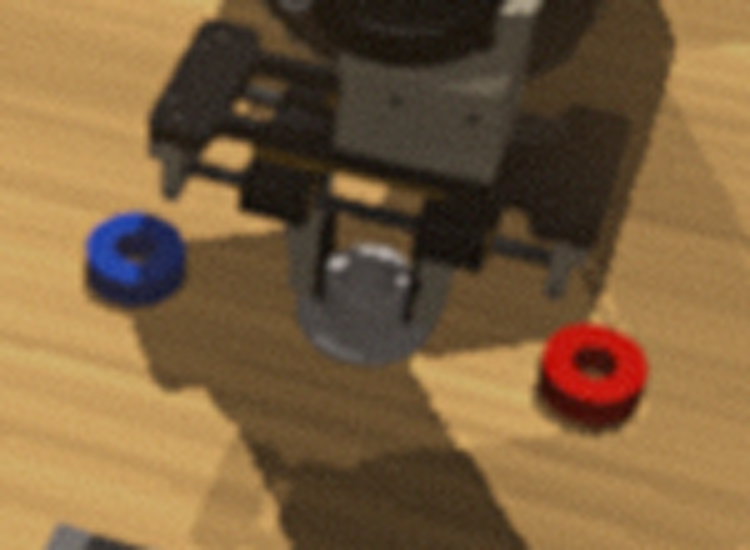

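```bash
python3 - <<'E'
from h import *
c=snap("scene");o=ctrl.get_obs()["tool_pos"];z=o[2]-.033
cam=-np.array(c["R"]).T@c["t"]
for v in (363,366,369):
  P=onz(c,(250+367/5-.4,150+v/5-.4),z);d=(cam-P)[:2];d/=np.linalg.norm(d);print(o,P, P[:2]-.032*d)
E
```

```text
[0.49646257 0.07728088 0.2121626 ] [0.52270623 0.08655765 0.1791626 ] [0.49120312 0.08094034]
[0.49646257 0.07728088 0.2121626 ] [0.52448462 0.08705482 0.1791626 ] [0.49297995 0.08144628]
[0.49646257 0.07728088 0.2121626 ] [0.5262582  0.08755066 0.1791626 ] [0.49475196 0.08195091]
```

```bash
for i in 1 2 3; do python3 -m creep '[{"grip":1,"delta_pos":[0.15,0.32,0],"rotation":[0,0,0]},{"grip":1,"delta_pos":[0.3,0.64,0],"rotation":[0,0,0]},{"grip":1,"delta_pos":[0.45,0.95,0],"rotation":[0,0,0]},{"grip":1,"delta_pos":[0.45,0.95,0],"rotation":[0,0,0]}]' | grep -E "open"; done
python3 -m creep '[{"grip":1,"delta_pos":[0,0,0],"rotation":[0,0,0]},{"grip":1,"delta_pos":[0,0,0],"rotation":[0,0,0]}]' | grep -E "open"
python3 -c "
from h import *
plan(.6315,-.208,.169,0)"
```

```text
opening: 0.0392
opening: 0.0387
opening: 0.0391
opening: 0.039
at [ 0.6295 -0.2075  0.2114] rpy [-1.8e+02  1.0e-01 -3.0e-01] j6 91.2 F [ 0.9 -0.1 -0.5] open 0.039 t 43.5
1 calls of [0.021 0.005 0.424] rows each 1 turn z -0.003
```

```bash
python3 -m creep '[{"grip":1,"delta_pos":[0.02,0.005,0.1],"rotation":[0,0,0]},{"grip":1,"delta_pos":[0.02,0.005,0.2],"rotation":[0,0,0]},{"grip":1,"delta_pos":[0.02,0.005,0.3],"rotation":[0,0,0]},{"grip":1,"delta_pos":[0.02,0.005,0.37],"rotation":[0,0,0]},{"grip":1,"delta_pos":[0.02,0.005,0.43],"rotation":[0,0,0]}]' | grep -E "tool|force"
python3 -m creep '[{"grip":1,"delta_pos":[0,0,0.03],"rotation":[0,0,0]},{"grip":1,"delta_pos":[0,0,0.06],"rotation":[0,0,0]},{"grip":1,"delta_pos":[0,0,0.1],"rotation":[0,0,0]}]'
```

```text
tool_pos: [0.6319, -0.2088, 0.1684]
force: [-0.1, -0.1, -1.1]
gripper_force: 30.0
clock: 44.25
tool_pos: [0.6325, -0.2091, 0.1596]
orientation: [180.0, -0.0, -0.3]
force: [0.3, -0.1, -0.4]
opening: 0.0392
gripper_force: 30.0
```

```bash
python3 -m creep '[{"grip":1,"delta_pos":[-0.01,-0.01,0.06],"rotation":[0,0,0]},{"grip":1,"delta_pos":[-0.01,-0.01,0.12],"rotation":[0,0,0]},{"grip":1,"delta_pos":[-0.01,-0.01,0.18],"rotation":[0,0,0]},{"grip":1,"delta_pos":[-0.01,-0.01,0.24],"rotation":[0,0,0]},{"grip":1,"delta_pos":[-0.01,-0.01,0.3],"rotation":[0,0,0]}]' | grep -E "tool|force"
python3 -m creep '[{"grip":1,"delta_pos":[0,0,0.04],"rotation":[0,0,0]},{"grip":1,"delta_pos":[0,0,0.08],"rotation":[0,0,0]}]' | grep -E "tool|force"
for i in 1 2; do python3 -m creep '[{"grip":0,"delta_pos":[0,0,0],"rotation":[0,0,0]},{"grip":0,"delta_pos":[0,0,0],"rotation":[0,0,0]},{"grip":0,"delta_pos":[0,0,0],"rotation":[0,0,0]},{"grip":0,"delta_pos":[0,0,0],"rotation":[0,0,0]},{"grip":0,"delta_pos":[0,0,0],"rotation":[0,0,0]}]' | grep -E "force|open";done
python3 -m creep '[{"grip":0,"delta_pos":[0,0,-0.3],"rotation":[0,0,0]},{"grip":0,"delta_pos":[0,0,-0.9],"rotation":[0,0,0]},{"grip":0,"delta_pos":[0,0,-0.9],"rotation":[0,0,0]},{"grip":0,"delta_pos":[0,0,-0.9],"rotation":[0,0,0]}]' | grep -E "tool"
python3 -m creep '[{"grip":0,"delta_pos":[0,0,-0.4],"rotation":[0,0,0]},{"grip":0,"delta_pos":[-0.6,-0.6,-0.4],"rotation":[0,0,0]},{"grip":0,"delta_pos":[-0.9,-0.9,-0.4],"rotation":[0,0,0]},{"grip":0,"delta_pos":[-0.9,-0.9,-0.4],"rotation":[0,0,0]},{"grip":0,"delta_pos":[-0.9,-0.9,-0.4],"rotation":[0,0,0]}]' | grep -E "tool"
python3 - <<'E'
from h import *
c=snap("scene");save(c,"f.png",(100,130,420,340),2.4)
E
```

```text
tool_pos: [0.6312, -0.208, 0.1289]
force: [0.2, 0.5, -0.7]
gripper_force: 30.0
tool_pos: [0.6312, -0.208, 0.121]
force: [0.5, -0.8, -0.9]
gripper_force: 30.0
force: [-0.2, -0.4, 0.6]
opening: 0.0734
gripper_force: 0.0
force: [-0.1, -0.1, 0.1]
opening: 0.0875
gripper_force: 0.0
tool_pos: [0.6327, -0.2082, 0.2148]
tool_pos: [0.5392, -0.1157, 0.2514]
```

View pics/f.png

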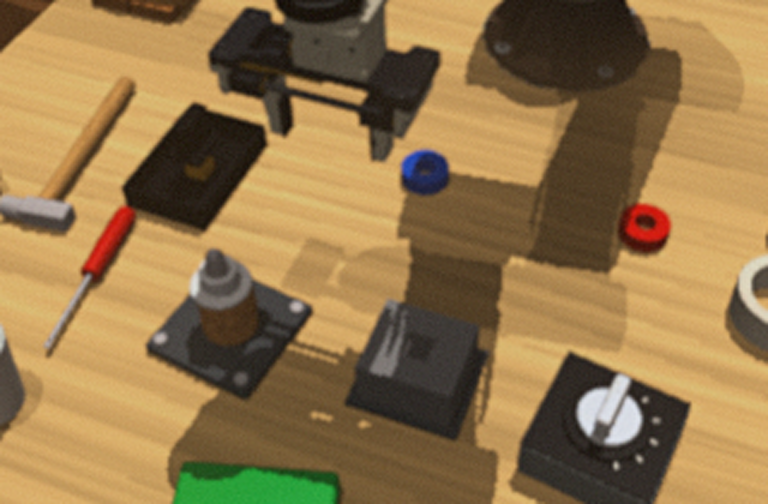

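The collar sits on the three segments at (222,285), the plug is in the tray at (200,165), the dial at (610,410) is off, no brown ring is left on the bench, and the robot is clear. I hand in the job.

```bash
python3 -c "
from plant import ctrl
print(ctrl.close_job())"
```

```text
the job is handed in; nothing more can be done
None
```

The job is handed in: the dial is off, the plug is in the tray, and the three brown segments are on the shaft with the collar on top. The last picture confirmed this, but no verdict came back from the judging.

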